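Line up the porcelain figurines by height on the drying board

TASK

Line the four porcelain figurines up in order of height on the drying board, each standing upright in the middle of its own terracotta disc: the tallest on the disc next to the blue brush pot that stands at one end of the board, then smaller and smaller towards the other end. Porcelain breaks, so never tip one over or let it drop, and leave the freshly painted saucer where it lies.

Things in the scene. Friction and masses are not known exactly. Their poses are not given: they have to be found in the camera images.
- figure_a: smallest of four blank ivory porcelain figurines of one shape (man in long coat and brimmed hat on a round foot), 72 mm tall, loose, upright, facing any way. Foot 30 mm across; coat 20 to 21 mm across, nearly a cylinder, from 26 to 53 mm up (grip here from above); hat brim 17 mm. 50 g +-25%. Origin: centre of underside, z up.
- figure_b: second smallest of four blank ivory porcelain figurines of one shape (man in long coat and brimmed hat on a round foot), 90 mm tall, loose, upright, facing any way. Foot 38 mm across; coat 25 to 26 mm across, nearly a cylinder, from 32 to 67 mm up (grip here from above); hat brim 22 mm. 80 g +-25%. Origin: centre of underside, z up.
- figure_c: second tallest of four blank ivory porcelain figurines of one shape (man in long coat and brimmed hat on a round foot), 108 mm tall, loose, upright, facing any way. Foot 45 mm across; coat 30 to 31 mm across, nearly a cylinder, from 39 to 80 mm up (grip here from above); hat brim 26 mm. 130 g +-25%. Origin: centre of underside, z up.
- figure_d: tallest of four blank ivory porcelain figurines of one shape (man in long coat and brimmed hat on a round foot), 126 mm tall, loose, upright, facing any way. Foot 53 mm across; coat 35 to 37 mm across, nearly a cylinder, from 45 to 93 mm up (grip here from above); hat brim 30 mm. 190 g +-25%. Origin: centre of underside, z up.
- disc_1: one of four equal terracotta discs, 66 mm across, 5 mm thick, fixed in a straight row 85 mm apart along a low wooden board (110 x 370 x 12 mm) beyond the figurines. Which name lies where in the row varies. Origin: centre of its underside, on the board's top, 12 mm above the table (disc top: 17 mm); z up.
- disc_2: one of four equal terracotta discs, 66 mm across, 5 mm thick, fixed in a straight row 85 mm apart along a low wooden board (110 x 370 x 12 mm) beyond the figurines. Which name lies where in the row varies. Origin: centre of its underside, on the board's top, 12 mm above the table (disc top: 17 mm); z up.
- disc_3: one of four equal terracotta discs, 66 mm across, 5 mm thick, fixed in a straight row 85 mm apart along a low wooden board (110 x 370 x 12 mm) beyond the figurines. Which name lies where in the row varies. Origin: centre of its underside, on the board's top, 12 mm above the table (disc top: 17 mm); z up.
- disc_4: one of four equal terracotta discs, 66 mm across, 5 mm thick, fixed in a straight row 85 mm apart along a low wooden board (110 x 370 x 12 mm) beyond the figurines. Which name lies where in the row varies. Origin: centre of its underside, on the board's top, 12 mm above the table (disc top: 17 mm); z up.
- brush_pot: blue ceramic pot, 64 mm across, 90 mm high, with upright brushes to 190 mm; fixed beyond one end of the board, its axis about 120 mm from the nearest disc's centre, in line with the row within 20 mm. Beyond the other end stands a capped jar, 70 mm high, without brushes. Origin: centre of its underside, z up.
- saucer: white ceramic saucer, freshly painted (blue rim and flower), 90 mm in diameter and 16 mm high, loose on the table among the figurines. Origin: centre of its underside, z up.
Not all that is in view belongs to the job. Leave any green look-alike of the figure_c alone.

How it is judged:
By the outcome, as a careful person would: the job done as asked, in the order asked, and still so for the second after the job is handed in, with the robot touching nothing.
It also fails if it takes over 120 s, if anything falls off the work surface, if the arm or the gripper's body presses on something with over 40 N, if the wrist force passes 120 N, or if a joint passes its speed limit or range.

ROBOT

A 7-joint arm with a two-finger parallel gripper is mounted at the origin on the work surface. World frame = base frame: x ahead of the robot, y to its left, z up, the work surface at z = 0. Lengths are in m, angles in rad, forces in N, time in s.
With the tool pointing down it reaches from about 0.4 to 0.85 m from the base axis. Payload 6.9 kg.
Tool frame: the origin (TCP) lies midway between the tips of the shut fingers; the grasp point (between the pads) lies 19 mm behind it; z points along the fingers, y is the line along which they close (so a half turn about z gives the same grasp; the last joint's range is limited). The gripper opens to 85 mm and grips with 20 to 120 N. Pads are 22 mm wide; open, the fingers measure 114 mm over their backs; the gripper's body (76 mm by 85 mm) begins 54 mm behind the grasp point. The pads swing forward as they close: fully open they stand 13 mm farther back than shut.
Start: joints at [1.403, 0.507, -0.238, 1.5, 0.126, 1.149, -0.155], TCP at [0.168, -0.602, 0.231] pointing down, gripper open.
Joint ranges: [-3.08, 3.08], [-0.24, 2.05], [-1.43, 1.35], [0, 2.5], [-1.52, 4.66], [0.17, 1.96], [-2.89, 2.89]. Speed limits (rad/s): [2.39, 2.39, 3.14, 3.14, 3.14, 3.14, 3.14].

INTERFACE

Orientations are given as a 3x3 rotation matrix whose columns are the frame's x, y, z axes.
In Python, from workcell import env gives the robot as it stands.
- The arm moves only by the tool send_rows, never from a script. Its argument "targets" is text: rows parted by semicolons, each of 7 numbers parted by spaces: the closure, from -1 (fully open) to 1 (shut), then the shift along the world's x, y, z in parts of the range, where 1.0 means 0.8 m, then the turn, a rotation vector about the world's x, y, z in normalised numbers (1 is pi rad). In form: jaw tx ty tz wx wy wz; .... A call has 1 to 8 rows; each row is the pose to reach, as a shift and turn from the pose commanded when the call began; what a row does not reach only later rows make up. A row lasts 1/12 s, in which the tool goes at most 41.7 mm and 7.16 degrees, less where a joint would pass 70% of its speed; a pose out of reach is approached as far as the arm can. No shift or turn number may pass 1 either way. A call with a gripper value outside its range is refused whole. The fingers move at their own pace and stop on an object; the grip force is fixed at half the most. Time passes only in rows, so rows that repeat a pose let the fingers close. It gives the time, the measured TCP pose, the force, the opening and the grip force at its end, in the units of the state.
- env.get_state(): the state, without advancing time (a new reading comes with each control period).
- env.read_camera(name): name is "side" or "top"; returns (picture, depth): 480x640x3 uint8, blue, green, red; 480x640 float32, m along the optical axis (not along the pixel's ray), 0 where there is no reading.
- env.camera_info(name): a dict with "camera_matrix" (3x3 intrinsics, pixels), "eye" and "attitude" of the camera in the world. Camera axes: x right, y down, z forward; pixel columns grow to the right and rows downward; lengths in m; the calibration is good to about 2 mm. A picture is of the moment at which its call begins. camera_info takes no time and is no camera call.
- env.hand_in(): hands the job in; it is judged then, once.
Trained networks look in the newest picture that a camera, given by its name, has taken for a name from the list of things; names that differ only in an ending like _2 or _b are one class to them, and where a whole thing is asked for, a point or a joint stands for the part that bears it (a point fixed in the world has none). Each returns a list of dicts, best first, with "confidence" (0 to 1); they miss things now and then, are a little off and sometimes report something else, mostly with a low value. They report only what shows in the picture. A call takes as long as a camera call. They do not tell look-alikes from the thing itself.
- env.masks_of(camera, name): "region" (480x640 bool, what is visible of it) and "rect" ([left, top, right, bottom] in pixels, round what is visible of it).
- env.place_of(camera, name): "uv" ([column, row] in pixels: a listed point, or the origin of a listed thing).
The state is a dict: "t": time; "joint_pos": joint angles; "joint_vel": joint speeds; "joint_torque": joint torques, N m; "position": TCP position; "tcp_rot": TCP orientation; "ft_force": force on the tool from outside, world axes, zero at the start; "ft_torque": the same for the moment, N m; "grip_width": finger opening in m; "gripper_force": force on a finger pad.
Only numpy, scipy, OpenCV 4.12 (cv2) and the standard library are available. Lean on these libraries where they do the work, as an engineer would, in place of code of your own. Each camera call takes 0.05 s, during which the arm holds its last target. There are 200 camera calls.

## Working session

There is one attempt and no reset: what is moved stays moved. The work goes in short steps, Python scripts to look and compute and a tool call to move; the robot and the scene stay as the last step left them, time stands still between calls to the robot, and variables do not carry over. Pictures are saved under pics/ and viewed, at most 14 in all, crops included, and the job is handed in when it is done.

Besides the shell and the picture viewer there is one more tool, called as name(argument=value, ...) on one line, values as JSON. send_rows: Moves the arm, as the interface text tells. Its arguments: {"type":"object","properties":{"targets":{"type":"string"}},"required":["targets"]}

```bash
mkdir -p pics; python3 - <<'E'
from workcell import env
import cv2,numpy as np
for c in("top","side"):
    p,d=env.read_camera(c); cv2.imwrite(f"pics/{c}0.png",p); np.savez(f"{c}0.npz",p=p,d=d); print(c,env.camera_info(c))
s=env.get_state();print(s)
E
```

```text
top {'camera_matrix': array([[616.11011629,   0.        , 313.91428705],
       [  0.        , 616.11011629, 245.19861084],
       [  0.        ,   0.        ,   1.        ]]), 'eye': array([ 0.21263692, -0.01110895,  1.43272817]), 'attitude': array([[-0.06230108, -0.97453533,  0.21540536],
       [-0.99804733,  0.06180147, -0.00906064],
       [-0.00448245, -0.21554924, -0.97648269]])}
side {'camera_matrix': array([[443.52466002,   0.        , 316.94895801],
       [  0.        , 443.52466002, 235.49429371],
       [  0.        ,   0.        ,   1.        ]]), 'eye': array([-0.02949773, -0.54359486,  0.45895252]), 'attitude': array([[ 0.67181153, -0.34874148,  0.65348959],
       [-0.74069862, -0.30925953,  0.5964261 ],
       [-0.00590064, -0.88472477, -0.46607645]])}
{'t': 0.1, 'joint_pos': array([ 1.40352713,  0.50829903, -0.23755294,  1.5010208 ,  0.12567544,
        1.14888312, -0.15482516]), 'joint_vel': array([-0.00098473, -0.00193855, -0.00257766, -0.00253352,  0.00066951,
        0.00025665, -0.00031232]), 'joint_torque': array([-3.96432501e-03, -6.21839190e+01, -2.19443277e+00, -2.50201231e+01,
        1.24911260e-02,  7.99145753e-03, -4.71061696e-05]), 'position': array([ 0.1682056 , -0.60148297,  0.23049338]), 'tcp_rot': array([[ 9.63030230e-01,  2.69393010e-01, -4.26053862e-04],
       [ 2.69393347e-01, -9.63028955e-01,  1.56740758e-03],
       [ 1.19464405e-05, -1.62423696e-03, -9.99998681e-01]]), 'ft_force': array([-0.1566161 , -1.09894669, -0.78288484]), 'ft_torque': array([ 0.01487664, -0.02710347, -0.02568102]), 'gripper_force': 0.0, 'grip_width': 0.08566912461024172}
```

View pics/top0.png

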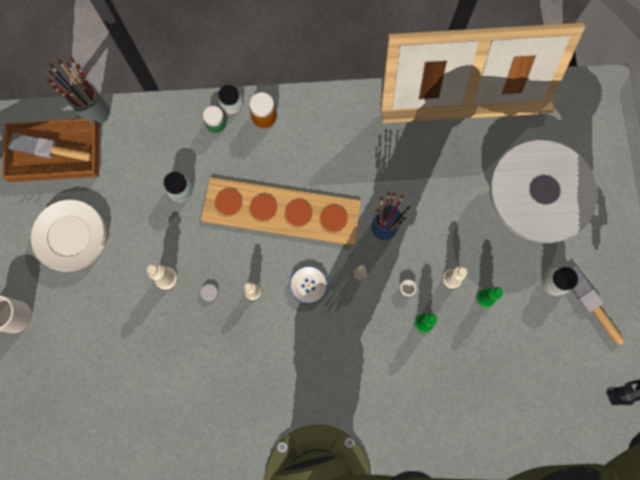

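View pics/side0.png

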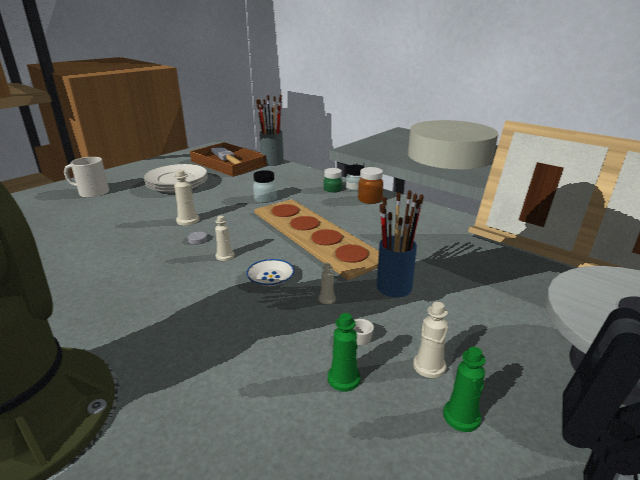

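The top view shows four ivory candidates at about (161,276), (252,291), (360,272, in shadow) and (455,277). The green look-alikes are at (426,323) and (489,296). The white saucer is at (309,285), the white cup at (408,288), the grey lid at (208,292), the discs at (228..334, 201..217) and the brush pot at (386,222). In the side view the ivory ones are at (185,198), (223,240), (328,285) and (431,340).

```bash
cat > h.py <<'E'
from workcell import env
import cv2,numpy as np
from scipy.optimize import least_squares
def cloud(c,pd=None):
    p,d=pd if pd else env.read_camera(c); i=env.camera_info(c); K=i["camera_matrix"]
    v,u=np.mgrid[:480,:640]; P=np.stack([(u-K[0,2])/K[0,0]*d,(v-K[1,2])/K[1,1]*d,d],-1)@i["attitude"].T+i["eye"]
    P[d==0]=np.nan
    return p,P
def fig(P,xy,r=.045):
    "points near xy from both clouds; returns heights and per-height circle fit"
    Q=np.concatenate([q.reshape(-1,3) for q in P]); Q=Q[(np.hypot(*(Q[:,:2]-xy).T)<r)&(Q[:,2]>.004)]
    return Q
def fit(Q,z0,z1,R,xy):
    S=Q[(Q[:,2]>z0)&(Q[:,2]<z1)]
    f=least_squares(lambda c:np.hypot(*(S[:,:2]-c).T)-R,xy,loss="soft_l1",f_scale=.002)
    return f.x,len(S),np.median(abs(f.fun))
E
python3 - <<'E'
from h import *
Cs=[]
for c in("top","side"):
    z=np.load(c+"0.npz");Cs.append(cloud(c,(z["p"],z["d"])))
P=[c[1] for c in Cs]
pt,Pt=Cs[0]
ps,Ps=Cs[1]
print("table z",np.nanmedian(Pt[300:315,260:300,2]),np.nanmedian(Ps[300:310,150:170,2]))
for n,(u,v),(us,vs) in [("1",(162,276),(185,198)),("2",(252,291),(223,240)),("3",(360,272),(328,285)),("4",(455,277),(431,340)),("g1",(426,323),(344,350)),("g2",(489,296),(465,390))]:
    a=Pt[v-3:v+4,u-3:u+4].reshape(-1,3);b=Ps[vs-2:vs+3,us-2:us+3].reshape(-1,3)
    xy=np.nanmedian(b,0)[:2]
    print(n,np.nanmedian(a,0).round(3),np.nanmedian(b,0).round(3))
    for nm,PP in(("top",[Pt]),("side",[Ps]),):
        Q=fig(PP,xy,.035)
        if len(Q)==0: print(nm,"none");continue
        H=np.percentile(Q[:,2],99.5);k=H/.126
        print("  ",nm,len(Q),"H",H.round(4),"max",Q[:,2].max().round(4),[tuple(np.round(fit(Q,.36*h,.74*h,r,xy)[0],4))+tuple(np.round(fit(Q,.36*h,.74*h,r,xy)[1:],4)) for h,r in ((.072,.01025),(.09,.01275),(.108,.01525),(.126,.018))])
hs=cv2.cvtColor(pt,cv2.COLOR_BGR2HSV)
m=((hs[...,0]<14)|(hs[...,0]>172))&(hs[...,1]>130)&(hs[...,2]>60)
m[:170]=0;m[250:]=0;m[:,:200]=0;m[:,355:]=0
n,l,st,ce=cv2.connectedComponentsWithStats(m.astype(np.uint8))
i=env.camera_info("top")
for k in range(1,n):
    if st[k,4]>200:
        ray=i["attitude"]@np.linalg.inv(i["camera_matrix"])@np.r_[ce[k],1]; w=i["eye"]+ray*(.017-i["eye"][2])/ray[2]
        print(st[k],ce[k].round(1),w.round(4), np.nanmean(Pt[l==k],0).round(4))
for u,v in((386,222),(309,285),(408,288),(175,183)):
    print(u,v,np.nanmedian(Pt[v-5:v+6,u-5:u+6].reshape(-1,3),0).round(3))
a=cv2.resize(ps[150:420,150:510],None,fx=2.2,fy=2.2,interpolation=cv2.INTER_CUBIC);cv2.imwrite("pics/crop1.png",a)
E
```

```text
table z 0.000928487464946226 -0.00019117603251422866
1 [0.461 0.316 0.088] [0.46  0.311 0.063]
   top 571 H 0.1311 max 0.133 [(np.float64(0.4652), np.float64(0.3212), np.float64(81.0), np.float64(0.0021)), (np.float64(0.454), np.float64(0.3107), np.float64(89.0), np.float64(0.0047)), (np.float64(0.4551), np.float64(0.3069), np.float64(94.0), np.float64(0.0046)), (np.float64(0.4524), np.float64(0.3053), np.float64(121.0), np.float64(0.0047))]
   side 844 H 0.1257 max 0.1264 [(np.float64(0.4614), np.float64(0.3197), np.float64(193.0), np.float64(0.0027)), (np.float64(0.4634), np.float64(0.3225), np.float64(231.0), np.float64(0.0018)), (np.float64(0.465), np.float64(0.3253), np.float64(274.0), np.float64(0.0011)), (np.float64(0.4522), np.float64(0.3007), np.float64(322.0), np.float64(0.0042))]
2 [0.418 0.121 0.066] [0.416 0.115 0.043]
   top 294 H 0.0945 max 0.0958 [(np.float64(0.4112), np.float64(0.1155), np.float64(34.0), np.float64(0.004)), (np.float64(0.4079), np.float64(0.1157), np.float64(46.0), np.float64(0.0033)), (np.float64(0.4075), np.float64(0.1152), np.float64(68.0), np.flo
[... 3261 characters left out ...]
 (np.float64(0.3707), np.float64(-0.4174), np.float64(637.0), np.float64(0.0008)), (np.float64(0.3483), np.float64(-0.424), np.float64(750.0), np.float64(0.0032)), (np.float64(0.3474), np.float64(-0.4241), np.float64(942.0), np.float64(0.0041))]
[215 188  27  28 580] [228.1 201.4] [0.6449 0.174  0.017 ] [0.6446 0.1738 0.0182]
[250 194  27  27 583] [263.1 207. ] [0.6259 0.0911 0.017 ] [0.6256 0.091  0.0181]
[285 199  27  28 585] [298.1 212.3] [0.6074 0.0084 0.017 ] [0.6072 0.0084 0.0179]
[320 205  28  27 596] [333.4 217.9] [ 0.5883 -0.0746  0.017 ] [ 0.5881 -0.0745  0.0178]
386 222 [ 0.57  -0.196  0.012]
309 285 [ 0.433 -0.007  0.006]
408 288 [ 0.411 -0.236  0.009]
175 183 [0.681 0.288 0.071]
```

View pics/crop1.png

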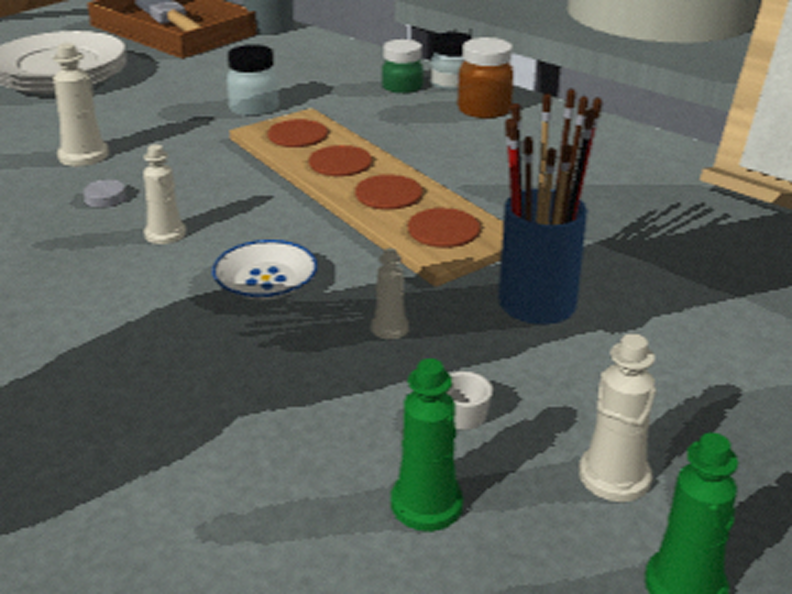

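Heights from the side camera (126, 90, 72 and 108 mm) identify the four: d at (161,276), b at (252,291), a at (360,272), c at (455,277). The two greens are the look-alikes. The pot is at the low-y end, so d goes on (.588,-.075), then c, b and a. The crop confirms all four are ivory and upright. Next I refine the positions.

```bash
python3 - <<'E'
from h import *
from scipy.spatial.transform import Rotation as R
z=[np.load(c+"0.npz") for c in("top","side")]
P=[cloud(c,(q["p"],q["d"]))[1] for c,q in zip(("top","side"),z)]
eyes=[env.camera_info(c)["eye"][:2] for c in("top","side")]
for n,xy,h,r,f in(("d",(.463,.323),.126,.018,.0265),("b",(.421,.124),.09,.01275,.019),("a",(.452,-.127),.072,.01025,.015),("c",(.426,-.342),.108,.01525,.0225)):
    for k in(0,1):
        Q=fig([P[k]],xy,.033); d=np.array(xy)-eyes[k]; xi=np.array(xy)+.012*d/np.linalg.norm(d)
        T=Q[Q[:,2]>Q[:,2].max()-.08*h]
        print(n,k,"coat",[np.round(v,4) for v in fit(Q,.4*h,.7*h,r,xi)],"foot",[np.round(v,4) for v in fit(Q,.006,.05*h+.006,f,xi)],"hat",T[:,:2].mean(0).round(4))
s=env.get_state()
y=np.array([.975,-.222]); print("yaw turn", np.arctan2(*y[::-1])-np.arctan2(s["tcp_rot"][1,1],s["tcp_rot"][0,1]))
Q=P[1].reshape(-1,3);Q=Q[(np.hypot(Q[:,0]-.57,Q[:,1]+.19)<.07)&(Q[:,2]>.1)];print("brush",Q.min(0),Q.max(0))
E
```

```text
d 0 coat [array([0.4709, 0.3295]), np.int64(88), np.float64(0.0006)] foot [array([0.4713, 0.3315]), np.int64(70), np.float64(0.002)] hat [0.4696 0.3273]
d 1 coat [array([0.4669, 0.3282]), np.int64(250), np.float64(0.0008)] foot [array([0.4674, 0.33  ]), np.int64(83), np.float64(0.0019)] hat [0.4644 0.3238]
b 0 coat [array([0.4258, 0.1269]), np.int64(25), np.float64(0.0003)] foot [array([0.4265, 0.1279]), np.int64(50), np.float64(0.0024)] hat [0.4247 0.1262]
b 1 coat [array([0.4218, 0.1255]), np.int64(157), np.float64(0.0008)] foot [array([0.4233, 0.1278]), np.int64(51), np.float64(0.0011)] hat [0.4197 0.1227]
a 0 coat [array([ 0.4528, -0.1263]), np.int64(18), np.float64(0.0004)] foot [array([ 0.4544, -0.1287]), np.int64(41), np.float64(0.0037)] hat [ 0.4527 -0.1265]
a 1 coat [array([ 0.4362, -0.1398]), np.int64(129), np.float64(0.0023)] foot [array([ 0.4514, -0.1264]), np.int64(36), np.float64(0.001)] hat [ 0.4472 -0.1298]
c 0 coat [array([ 0.4271, -0.3406]), np.int64(53), np.float64(0.0006)] foot [array([ 0.4278, -0.343 ]), np.int64(55), np.float64(0.0015)] hat [ 0.4262 -0.3393]
c 1 coat [array([ 0.3997, -0.3529]), np.int64(465), np.float64(0.0034)] foot [array([ 0.4257, -0.3417]), np.int64(198), np.float64(0.0012)] hat [ 0.4209 -0.344 ]
yaw turn 1.0741577361305041
brush [ 0.52115434 -0.2298513   0.10005793] [ 0.59113246 -0.16060579  0.18321317]
```

The rows are not in the units I measure in: shifts go in shares of 0.8 m and turns go in shares of pi rad. I convert before sending: 0.13 m / 0.8 = 0.1625, 0.129 m / 0.8 = 0.1613, 0.537 rad / 3.1416 = 0.1709.

send_rows(targets="-1 0.0275 0.0275 0 0 0 0.0286; -1 0.0538 0.0538 0 0 0 0.0573; -1 0.0813 0.0813 0 0 0 0.0859; -1 0.1075 0.1088 0 0 0 0.1146; -1 0.135 0.135 0 0 0 0.1432; -1 0.1613 0.1625 0 0 0 0.1709; -1 0.1613 0.1625 0 0 0 0.1709; -1 0.1613 0.1625 0 0 0 0.1709")

```text
t: 0.77
position: [0.2988, -0.4704, 0.2313]
tcp_rot: [[0.687, 0.727, 0.0], [0.727, -0.687, 0.001], [0.001, -0.0, -1.0]]
ft_force: [-0.4, -0.7, 0.2]
grip_width: 0.0853
gripper_force: 0.0
```

Scaled: 0.13 m / 0.8 = 0.1625, 0.129 m / 0.8 = 0.1613, 0.537 rad / 3.1416 = 0.1709.

send_rows(targets="-1 0.0275 0.0275 0 0 0 0.0286; -1 0.0538 0.0538 0 0 0 0.0573; -1 0.0813 0.0813 0 0 0 0.0859; -1 0.1075 0.1088 0 0 0 0.1146; -1 0.135 0.135 0 0 0 0.1432; -1 0.1613 0.1625 0 0 0 0.1709; -1 0.1613 0.1625 0 0 0 0.1709; -1 0.1613 0.1625 0 0 0 0.1709")

```text
t: 1.43
position: [0.4268, -0.3416, 0.231]
tcp_rot: [[0.221, 0.975, -0.0], [0.975, -0.221, 0.0], [0.0, -0.0, -1.0]]
ft_force: [-0.9, -0.5, 0.1]
grip_width: 0.0853
gripper_force: 0.0
```

Scaled: -0.186 m / 0.8 = -0.2325, -0.165 m / 0.8 = -0.2063.

send_rows(targets="-1 0 0 -0.0375 0 0 0; -1 0 0 -0.075 0 0 0; -1 0 0 -0.1125 0 0 0; -1 0 0 -0.15 0 0 0; -1 0 0 -0.1813 0 0 0; -1 0 0 -0.2063 0 0 0; -1 0 0 -0.2325 0 0 0; -1 0 0 -0.2325 0 0 0")

```text
t: 2.1
position: [0.4226, -0.3429, 0.0414]
tcp_rot: [[0.227, 0.974, -0.006], [0.974, -0.227, 0.003], [0.001, -0.007, -1.0]]
ft_force: [-1.0, 0.4, 0.5]
grip_width: 0.0852
gripper_force: 0.0
```

send_rows(targets="1 0 0 0 0 0 0; 1 0 0 0 0 0 0; 1 0 0 0 0 0 0; 1 0 0 0 0 0 0; 1 0 0 0 0 0 0; 1 0 0 0 0 0 0; 1 0 0 0 0 0 0; 1 0 0 0 0 0 0")

```text
t: 2.77
position: [0.4268, -0.3425, 0.0465]
tcp_rot: [[0.223, 0.975, 0.001], [0.975, -0.223, -0.002], [-0.001, 0.002, -1.0]]
ft_force: [-1.5, -0.2, 5.8]
grip_width: 0.0296
gripper_force: 58.6
```

Scaled: 0.16 m / 0.8 = 0.2, 0.155 m / 0.8 = 0.1938.

send_rows(targets="1 0 0 0.0125 0 0 0; 1 0 0 0.0375 0 0 0; 1 0 0 0.0688 0 0 0; 1 0 0 0.1063 0 0 0; 1 0 0 0.1438 0 0 0; 1 0 0 0.175 0 0 0; 1 0 0 0.1938 0 0 0; 1 0 0 0.2 0 0 0")

```text
t: 3.43
position: [0.4275, -0.3422, 0.2089]
tcp_rot: [[0.222, 0.975, 0.004], [0.975, -0.222, -0.003], [-0.002, 0.004, -1.0]]
ft_force: [0.8, -0.3, -1.2]
grip_width: 0.0292
gripper_force: 59.3
```

send_rows(targets="1 0 0.0188 0 0 0 0; 1 0 0.0563 0 0 0 0; 1 0 0.1 0 0 0 0; 1 0 0.1438 0 0 0 0; 1 0.0063 0.1875 0 0 0 0; 1 0.0125 0.2313 0 0 0 0; 1 0.0188 0.275 0 0 0 0; 1 0.025 0.3125 0 0 0 0")

```text
t: 4.1
position: [0.4449, -0.0886, 0.2044]
tcp_rot: [[0.221, 0.975, -0.002], [0.975, -0.22, 0.001], [0.0, -0.002, -1.0]]
ft_force: [1.1, 0.3, -0.8]
grip_width: 0.029
gripper_force: 59.2
```

Scaled: 0.161 m / 0.8 = 0.2013, 0.15 m / 0.8 = 0.1875.

send_rows(targets="1 0.025 0.0313 0 0 0 0; 1 0.0563 0.0563 0 0 0 0; 1 0.0938 0.075 0 0 0 0; 1 0.1313 0.0938 0 0 0 0; 1 0.1625 0.1125 0 0 0 0; 1 0.1875 0.1213 0 0 0 0; 1 0.2013 0.125 0 0 0 0; 1 0.2013 0.125 0 0 0 0")

```text
t: 4.77
position: [0.608, 0.0106, 0.2034]
tcp_rot: [[0.22, 0.976, -0.002], [0.976, -0.22, 0.002], [0.001, -0.002, -1.0]]
ft_force: [0.4, -0.3, -2.0]
grip_width: 0.0292
gripper_force: 59.3
```

Scaled: -0.129 m / 0.8 = -0.1613, -0.002 m / 0.8 = -0.0025.

send_rows(targets="1 0 -0.0013 -0.0375 0 0 0; 1 0 -0.0025 -0.075 0 0 0; 1 0 -0.0025 -0.1125 0 0 0; 1 0 -0.0025 -0.1375 0 0 0; 1 0 -0.0025 -0.1525 0 0 0; 1 0 -0.0025 -0.1613 0 0 0; 1 0 -0.0025 -0.1613 0 0 0; 1 0 -0.0025 -0.1613 0 0 0")

```text
t: 5.43
position: [0.6075, 0.0064, 0.0769]
tcp_rot: [[0.222, 0.975, 0.001], [0.975, -0.222, 0.0], [0.0, 0.0, -1.0]]
ft_force: [-0.5, 0.7, -0.7]
grip_width: 0.0293
gripper_force: 59.4
```

```bash
cat >> h.py <<'E'
def chk(tag,xy,h,r,f,crop,view=True):
    s=env.get_state();print("tcp",s["position"].round(4),"w",s["grip_width"],"F",s["ft_force"].round(1))
    for c in("side","top"):
        p,P=cloud(c);Q=fig([P],xy,.035);Q=Q[Q[:,2]>.019] 
        d=np.array(xy)-env.camera_info(c)["eye"][:2];xi=np.array(xy)+.012*d/np.linalg.norm(d)
        for z0 in np.arange(.02,.05,.004):
            try:
                k=fit(Q,z0,z0+.004,f,xi); print(c,"z%.3f"%z0,k[0].round(4),k[1],k[2].round(4))
            except Exception as e: pass
        if c=="side" and view:
            x0,y0,x1,y1=crop;cv2.imwrite(f"pics/{tag}.png",cv2.resize(p[y0:y1,x0:x1],None,fx=4,fy=4,interpolation=cv2.INTER_CUBIC))
E
python3 -c "
from h import *
chk('c1',(.6074,.0083),.108,.01525,.0225,(240,130,420,280))"
```

```text
tcp [0.6075 0.0064 0.0769] w 0.029271189105086623 F [-0.5  0.7 -0.7]
side z0.020 [0.6165 0.0162] 0 nan
side z0.024 [0.6165 0.0162] 0 nan
side z0.028 [0.6055 0.0077] 17 0.0004
side z0.032 [ 0.5768 -0.0213] 30 0.0036
side z0.036 [ 0.5769 -0.017 ] 57 0.0055
side z0.040 [ 0.5755 -0.0148] 39 0.005
side z0.044 [0.6093 0.01  ] 31 0.0009
side z0.048 [0.6094 0.01  ] 32 0.0017
top z0.020 [0.6021 0.0117] 51 0.0041
top z0.024 [0.6018 0.0075] 4 0.0016
top z0.028 [0.615  0.0017] 1 0.0
top z0.032 [0.6091 0.009 ] 7 0.0004
top z0.036 [0.6104 0.0078] 15 0.0012
top z0.040 [0.6112 0.01  ] 12 0.0013
top z0.044 [0.6093 0.0108] 12 0.0005
top z0.048 [0.6098 0.0133] 4 0.0003
  return _methods._mean(a, axis=axis, dtype=dtype,
  ret = ret.dtype.type(ret / rcount)
```

View pics/c1.png

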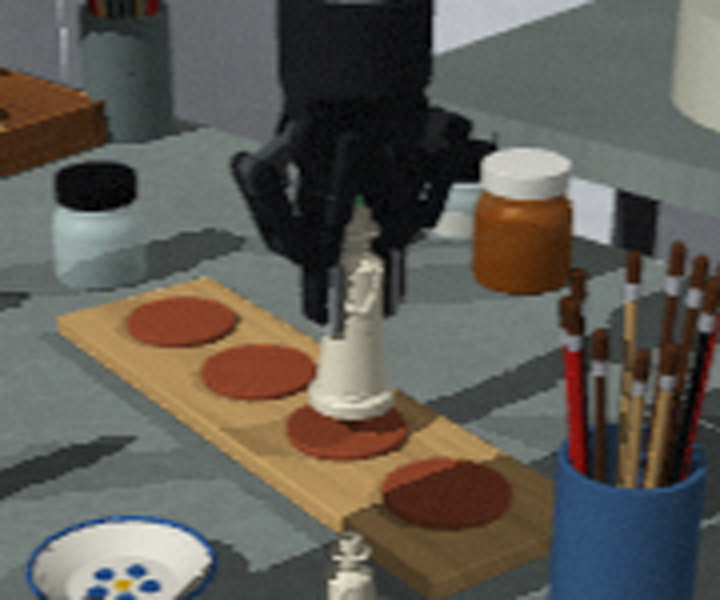

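The crop shows figure_c upright in the grip above the second disc (crop px 350,410), ivory and centred. Now I lower it.

Scaled: -0.013 m / 0.8 = -0.0163, -0.009 m / 0.8 = -0.0113.

send_rows(targets="1 0 0 -0.005 0 0 0; 1 0 0 -0.0088 0 0 0; 1 0 0 -0.0113 0 0 0; 1 0 0 -0.0138 0 0 0; 1 0 0 -0.015 0 0 0; 1 0 0 -0.0163 0 0 0; 1 0 0 -0.0163 0 0 0; 1 0 0 -0.0163 0 0 0")

```text
t: 6.2
position: [0.6073, 0.0062, 0.0637]
tcp_rot: [[0.222, 0.975, 0.0], [0.975, -0.222, -0.0], [-0.0, 0.0, -1.0]]
ft_force: [-1.1, 0.2, 4.1]
grip_width: 0.0288
gripper_force: 59.8
```

Scaled: -0.001 m / 0.8 = -0.0013, -0.0005 m / 0.8 = -0.0006.

send_rows(targets="1 0 0 -0.0006 0 0 0; 1 0 0 -0.0013 0 0 0; 1 0 0 -0.0013 0 0 0; 1 0 0 -0.0013 0 0 0")

```text
t: 6.53
position: [0.6073, 0.0062, 0.0635]
tcp_rot: [[0.222, 0.975, 0.001], [0.975, -0.222, -0.001], [-0.0, 0.001, -1.0]]
ft_force: [-5.3, -0.5, 12.9]
grip_width: 0.0294
gripper_force: 60.8
```

Scaled: 0.0005 m / 0.8 = 0.0006.

send_rows(targets=".2 0 0 0.0006 0 0 0; .1 0 0 0.0006 0 0 0; 0 0 0 0.0006 0 0 0; -.3 0 0 0.0006 0 0 0; -.6 0 0 0.0006 0 0 0; -1 0 0 0.0006 0 0 0; -1 0 0 0.0006 0 0 0; -1 0 0 0.0006 0 0 0")

```text
t: 7.2
position: [0.6074, 0.0061, 0.0627]
tcp_rot: [[0.222, 0.975, -0.0], [0.975, -0.222, 0.0], [0.0, -0.0, -1.0]]
ft_force: [-0.4, 0.0, -0.8]
grip_width: 0.0852
gripper_force: 0.0
```

Scaled: 0.16 m / 0.8 = 0.2, 0.155 m / 0.8 = 0.1938.

send_rows(targets="-1 0 0 0.0125 0 0 0; -1 0 0 0.0313 0 0 0; -1 0 0 0.0625 0 0 0; -1 0 0 0.1 0 0 0; -1 0 0 0.1375 0 0 0; -1 0 0 0.175 0 0 0; -1 0 0 0.1938 0 0 0; -1 0 0 0.2 0 0 0")

```text
t: 7.87
position: [0.6086, 0.0067, 0.2269]
tcp_rot: [[0.222, 0.975, 0.006], [0.975, -0.222, 0.0], [0.002, 0.005, -1.0]]
ft_force: [0.6, -0.1, -0.3]
grip_width: 0.0855
gripper_force: 0.0
```

Scaled: 0.27 m / 0.8 = 0.3375, 0.24 m / 0.8 = 0.3.

send_rows(targets="-1 -0.0125 0.025 0 0 0 0; -1 -0.0313 0.0688 0 0 0 0; -1 -0.05 0.1125 0 0 0 0; -1 -0.0688 0.1625 0 0 0 0; -1 -0.0875 0.2125 0 0 0 0; -1 -0.1063 0.2563 0 0 0 0; -1 -0.125 0.3 0 0 0 0; -1 -0.1438 0.3375 0 0 0 0")

```text
t: 8.53
position: [0.4906, 0.2784, 0.2224]
tcp_rot: [[0.221, 0.975, -0.001], [0.975, -0.221, 0.0], [0.0, -0.001, -1.0]]
ft_force: [0.6, 0.1, -1.2]
grip_width: 0.0853
gripper_force: 0.0
```

Scaled: 0.053 m / 0.8 = 0.0663, 0.045 m / 0.8 = 0.0563.

send_rows(targets="-1 -0.015 0.035 0 0 0 0; -1 -0.025 0.0563 0 0 0 0; -1 -0.0288 0.0663 0 0 0 0; -1 -0.0288 0.0663 0 0 0 0; -1 -0.0288 0.0663 0 0 0 0; -1 -0.0288 0.0663 -0.0063 0 0 0; -1 -0.0288 0.0663 -0.025 0 0 0; -1 -0.0288 0.0663 -0.025 0 0 0")

```text
t: 9.2
position: [0.4698, 0.3261, 0.2002]
tcp_rot: [[0.225, 0.974, -0.003], [0.974, -0.225, -0.003], [-0.004, -0.002, -1.0]]
ft_force: [-0.8, 0.2, -0.4]
grip_width: 0.0855
gripper_force: 0.0
```

Scaled: -0.141 m / 0.8 = -0.1763, -0.138 m / 0.8 = -0.1725.

send_rows(targets="-1 0 0 -0.0375 0 0 0; -1 0 0 -0.075 0 0 0; -1 0 0 -0.1125 0 0 0; -1 0 0 -0.1438 0 0 0; -1 0 0 -0.1625 0 0 0; -1 0 0 -0.1725 0 0 0; -1 0 0 -0.1763 0 0 0; -1 0 0 -0.1763 0 0 0")

```text
t: 9.87
position: [0.4698, 0.3285, 0.0617]
tcp_rot: [[0.223, 0.975, -0.0], [0.975, -0.223, -0.0], [-0.0, -0.0, -1.0]]
ft_force: [-0.4, 0.0, -0.0]
grip_width: 0.0852
gripper_force: 0.0
```

send_rows(targets="1 0 0 0 0 0 0; 1 0 0 0 0 0 0; 1 0 0 0 0 0 0; 1 0 0 0 0 0 0; 1 0 0 0 0 0 0; 1 0 0 0 0 0 0; 1 0 0 0 0 0 0; 1 0 0 0 0 0 0")

```text
t: 10.53
position: [0.4696, 0.3295, 0.0627]
tcp_rot: [[0.222, 0.975, 0.001], [0.975, -0.222, 0.001], [0.001, 0.001, -1.0]]
ft_force: [-0.4, -0.9, 6.3]
grip_width: 0.0343
gripper_force: 59.5
```

Scaled: 0.18 m / 0.8 = 0.225, 0.03 m / 0.8 = 0.0375.

send_rows(targets="1 0 0 0.0125 0 0 0; 1 0 0 0.0375 0 0 0; 1 0 0 0.075 0 0 0; 1 0 0 0.1188 0 0 0; 1 0 0 0.1625 0 0 0; 1 0 0 0.2 0 0 0; 1 0 0 0.2188 0 0 0; 1 0 0 0.225 0 0 0")

```text
t: 11.2
position: [0.4699, 0.3301, 0.2455]
tcp_rot: [[0.222, 0.975, 0.004], [0.975, -0.222, 0.003], [0.004, 0.003, -1.0]]
ft_force: [-0.0, 0.2, -1.5]
grip_width: 0.0341
gripper_force: 60.1
```

Scaled: -0.25 m / 0.8 = -0.3125, -0.22 m / 0.8 = -0.275.

send_rows(targets="1 0.0013 -0.0188 0 0 0 0; 1 0.0063 -0.0563 0 0 0 0; 1 0.0125 -0.1 0 0 0 0; 1 0.0175 -0.1438 0 0 0 0; 1 0.0225 -0.1875 0 0 0 0; 1 0.0275 -0.2313 0 0 0 0; 1 0.0325 -0.275 0 0 0 0; 1 0.0375 -0.3125 0 0 0 0")

```text
t: 11.87
position: [0.4985, 0.0761, 0.2409]
tcp_rot: [[0.223, 0.975, -0.002], [0.975, -0.223, -0.001], [-0.002, -0.002, -1.0]]
ft_force: [0.1, 0.1, -1.3]
grip_width: 0.0341
gripper_force: 60.0
```

Scaled: -0.154 m / 0.8 = -0.1925, -0.148 m / 0.8 = -0.185.

send_rows(targets="1 0.02 -0.035 0 0 0 0; 1 0.0413 -0.07 0 0 0 0; 1 0.0625 -0.1063 0 0 0 0; 1 0.0813 -0.14 0 0 0 0; 1 0.0963 -0.1675 0 0 0 0; 1 0.1063 -0.185 0 0 0 0; 1 0.1113 -0.1925 0 0 0 0; 1 0.1113 -0.1925 0 0 0 0")

```text
t: 12.53
position: [0.5884, -0.0759, 0.2408]
tcp_rot: [[0.224, 0.975, -0.001], [0.975, -0.224, 0.0], [0.0, -0.001, -1.0]]
ft_force: [0.5, 0.0, -2.4]
grip_width: 0.0344
gripper_force: 60.1
```

Scaled: -0.15 m / 0.8 = -0.1875, -0.146 m / 0.8 = -0.1825.

send_rows(targets="1 0 0 -0.0375 0 0 0; 1 0 0 -0.075 0 0 0; 1 0 0 -0.1125 0 0 0; 1 0 0 -0.1475 0 0 0; 1 0 0 -0.17 0 0 0; 1 0 0 -0.1825 0 0 0; 1 0 0 -0.1875 0 0 0; 1 0 0 -0.1875 0 0 0")

```text
t: 13.2
position: [0.588, -0.0735, 0.0917]
tcp_rot: [[0.221, 0.975, -0.001], [0.975, -0.221, 0.001], [0.001, -0.001, -1.0]]
ft_force: [-0.3, -0.2, -2.1]
grip_width: 0.0343
gripper_force: 60.1
```

Scaled: -0.0115 m / 0.8 = -0.0144, -0.011 m / 0.8 = -0.0138.

send_rows(targets="1 0 0 -0.005 0 0 0; 1 0 0 -0.0088 0 0 0; 1 0 0 -0.0113 0 0 0; 1 0 0 -0.0125 0 0 0; 1 0 0 -0.0138 0 0 0; 1 0 0 -0.0144 0 0 0; 1 0 0 -0.0144 0 0 0; 1 0 0 -0.0144 0 0 0")

```text
t: 13.87
position: [0.5884, -0.0749, 0.0804]
tcp_rot: [[0.222, 0.975, 0.0], [0.975, -0.222, 0.0], [0.0, 0.0, -1.0]]
ft_force: [0.4, 0.4, -1.9]
grip_width: 0.0338
gripper_force: 60.1
```

Scaled: -0.0015 m / 0.8 = -0.0019, -0.001 m / 0.8 = -0.0013.

send_rows(targets="1 0 0 -0.0006 0 0 0; 1 0 0 -0.0013 0 0 0; 1 0 0 -0.0019 0 0 0; 1 0 0 -0.0019 0 0 0; 1 0 0 -0.0019 0 0 0")

```text
t: 14.28
position: [0.5885, -0.0748, 0.0797]
tcp_rot: [[0.222, 0.975, 0.001], [0.975, -0.222, -0.0], [-0.0, 0.001, -1.0]]
ft_force: [-3.9, -0.1, 7.5]
grip_width: 0.0335
gripper_force: 61.1
```

Contact at 7.5 N, so I release and rise.

send_rows(targets=".1 0 0 0 0 0 0; 0 0 0 0 0 0 0; -.2 0 0 0 0 0 0; -.4 0 0 0 0 0 0; -.7 0 0 0 0 0 0; -1 0 0 0 0 0 0; -1 0 0 0 0 0 0; -1 0 0 0 0 0 0")

```text
t: 14.95
position: [0.5884, -0.0749, 0.0787]
tcp_rot: [[0.222, 0.975, -0.0], [0.975, -0.222, 0.0], [0.0, -0.0, -1.0]]
ft_force: [-0.2, -0.3, 0.0]
grip_width: 0.0856
gripper_force: 0.0
```

Scaled: 0.16 m / 0.8 = 0.2, 0.155 m / 0.8 = 0.1938.

send_rows(targets="-1 0 0 0.0125 0 0 0; -1 0 0 0.0313 0 0 0; -1 0 0 0.0625 0 0 0; -1 0 0 0.1 0 0 0; -1 0 0 0.1375 0 0 0; -1 0 0 0.175 0 0 0; -1 0 0 0.1938 0 0 0; -1 0 0 0.2 0 0 0")

```text
t: 15.62
position: [0.5897, -0.0745, 0.2428]
tcp_rot: [[0.222, 0.975, 0.006], [0.975, -0.222, -0.001], [0.001, 0.006, -1.0]]
ft_force: [1.2, 0.6, -0.5]
grip_width: 0.0853
gripper_force: 0.0
```

Scaled: -0.136 m / 0.8 = -0.17, -0.052 m / 0.8 = -0.065.

send_rows(targets="-1 -0.025 -0.01 0 0 0 0; -1 -0.0625 -0.0238 0 0 0 0; -1 -0.1 -0.0375 0 0 0 0; -1 -0.1375 -0.0525 0 0 0 0; -1 -0.1625 -0.0625 0 0 0 0; -1 -0.17 -0.065 -0.0125 0 0 0; -1 -0.17 -0.065 -0.0438 0 0 0; -1 -0.17 -0.065 -0.0875 0 0 0")

```text
t: 16.28
position: [0.453, -0.1278, 0.1698]
tcp_rot: [[0.224, 0.975, 0.004], [0.975, -0.224, -0.002], [-0.001, 0.005, -1.0]]
ft_force: [0.4, -0.6, -1.3]
grip_width: 0.0853
gripper_force: 0.0
```

Scaled: -0.146 m / 0.8 = -0.1825, -0.14 m / 0.8 = -0.175.

send_rows(targets="-1 0 0 -0.0375 0 0 0; -1 0 0 -0.075 0 0 0; -1 0 0 -0.1063 0 0 0; -1 0 0 -0.1375 0 0 0; -1 0 0 -0.1625 0 0 0; -1 0 0 -0.175 0 0 0; -1 0 0 -0.1825 0 0 0; -1 0 0 -0.1825 0 0 0")

```text
t: 16.95
position: [0.4514, -0.1265, 0.0215]
tcp_rot: [[0.222, 0.975, -0.003], [0.975, -0.222, 0.001], [0.0, -0.003, -1.0]]
ft_force: [0.5, -0.1, 0.1]
grip_width: 0.0852
gripper_force: 0.0
```

send_rows(targets="1 0 0 0 0 0 0; 1 0 0 0 0 0 0; 1 0 0 0 0 0 0; 1 0 0 0 0 0 0; 1 0 0 0 0 0 0; 1 0 0 0 0 0 0; 1 0 0 0 0 0 0; 1 0 0 0 0 0 0")

```text
t: 17.62
position: [0.4526, -0.1271, 0.0234]
tcp_rot: [[0.222, 0.975, 0.001], [0.975, -0.222, -0.001], [-0.0, 0.001, -1.0]]
ft_force: [-2.2, -0.4, 6.8]
grip_width: 0.0187
gripper_force: 58.6
```

Scaled: 0.17 m / 0.8 = 0.2125, 0.15 m / 0.8 = 0.1875.

send_rows(targets="1 0 0 0.0125 0 0 0; 1 0 0 0.0375 0 0 0; 1 0 0 0.075 0 0 0; 1 0 0 0.1125 0 0 0; 1 0 0 0.15 0 0 0; 1 0 0 0.1875 0 0 0; 1 0 0 0.2063 0 0 0; 1 0 0 0.2125 0 0 0")

```text
t: 18.28
position: [0.4535, -0.1271, 0.1955]
tcp_rot: [[0.222, 0.975, 0.004], [0.975, -0.222, -0.002], [-0.001, 0.005, -1.0]]
ft_force: [-0.3, -0.4, -0.9]
grip_width: 0.0186
gripper_force: 58.8
```

Scaled: 0.227 m / 0.8 = 0.2838, 0.21 m / 0.8 = 0.2625.

send_rows(targets="1 0.0038 0.0188 0 0 0 0; 1 0.0113 0.0563 0 0 0 0; 1 0.0213 0.1 0 0 0 0; 1 0.03 0.1438 0 0 0 0; 1 0.04 0.1875 0 0 0 0; 1 0.0488 0.2313 0 0 0 0; 1 0.055 0.2625 0 0 0 0; 1 0.06 0.2838 0 0 0 0")

```text
t: 18.95
position: [0.4999, 0.1035, 0.1919]
tcp_rot: [[0.219, 0.976, -0.001], [0.976, -0.219, 0.001], [0.001, -0.001, -1.0]]
ft_force: [-0.2, -1.2, -0.2]
grip_width: 0.0186
gripper_force: 58.7
```

Scaled: 0.1445 m / 0.8 = 0.1806, 0.141 m / 0.8 = 0.1763.

send_rows(targets="1 0.025 0.0125 0 0 0 0; 1 0.0625 0.0313 0 0 0 0; 1 0.1 0.05 0 0 0 0; 1 0.1375 0.07 0 0 0 0; 1 0.1625 0.0838 0 0 0 0; 1 0.1763 0.09 0 0 0 0; 1 0.1806 0.0925 0 0 0 0; 1 0.1806 0.0925 0 0 0 0")

```text
t: 19.62
position: [0.6446, 0.1745, 0.191]
tcp_rot: [[0.222, 0.975, -0.002], [0.975, -0.222, -0.0], [-0.001, -0.002, -1.0]]
ft_force: [-1.0, -0.1, -1.5]
grip_width: 0.0188
gripper_force: 58.8
```

Scaled: -0.14 m / 0.8 = -0.175, -0.137 m / 0.8 = -0.1713.

send_rows(targets="1 0 0 -0.0313 0 0 0; 1 0 0 -0.0688 0 0 0; 1 0 0 -0.1063 0 0 0; 1 0 0 -0.1375 0 0 0; 1 0 0 -0.16 0 0 0; 1 0 0 -0.1713 0 0 0; 1 0 0 -0.175 0 0 0; 1 0 0 -0.175 0 0 0")

```text
t: 20.28
position: [0.6444, 0.1737, 0.0527]
tcp_rot: [[0.222, 0.975, -0.001], [0.975, -0.222, -0.0], [-0.001, -0.001, -1.0]]
ft_force: [-0.2, -0.1, -0.9]
grip_width: 0.0188
gripper_force: 58.8
```

Scaled: -0.0115 m / 0.8 = -0.0144, -0.011 m / 0.8 = -0.0138.

send_rows(targets="1 0 0 -0.005 0 0 0; 1 0 0 -0.0088 0 0 0; 1 0 0 -0.0113 0 0 0; 1 0 0 -0.0125 0 0 0; 1 0 0 -0.0138 0 0 0; 1 0 0 -0.0144 0 0 0; 1 0 0 -0.0144 0 0 0; 1 0 0 -0.0144 0 0 0")

```text
t: 20.95
position: [0.6449, 0.1741, 0.0413]
tcp_rot: [[0.222, 0.975, 0.0], [0.975, -0.222, 0.0], [0.0, 0.0, -1.0]]
ft_force: [0.3, 1.1, -0.4]
grip_width: 0.0191
gripper_force: 58.8
```

Scaled: -0.0015 m / 0.8 = -0.0019, -0.001 m / 0.8 = -0.0013.

send_rows(targets="1 0 0 -0.0006 0 0 0; 1 0 0 -0.0013 0 0 0; 1 0 0 -0.0019 0 0 0; 1 0 0 -0.0019 0 0 0; 1 0 0 -0.0019 0 0 0")

```text
t: 21.37
position: [0.645, 0.1742, 0.0405]
tcp_rot: [[0.222, 0.975, 0.001], [0.975, -0.222, 0.0], [0.0, 0.001, -1.0]]
ft_force: [-0.9, -1.4, 5.5]
grip_width: 0.0187
gripper_force: 59.6
```

send_rows(targets=".4 0 0 0 0 0 0; .3 0 0 0 0 0 0; .1 0 0 0 0 0 0; -.2 0 0 0 0 0 0; -.6 0 0 0 0 0 0; -1 0 0 0 0 0 0; -1 0 0 0 0 0 0; -1 0 0 0 0 0 0")

```text
t: 22.03
position: [0.6448, 0.1741, 0.0397]
tcp_rot: [[0.222, 0.975, -0.0], [0.975, -0.222, 0.0], [-0.0, -0.0, -1.0]]
ft_force: [-0.2, -0.4, 0.2]
grip_width: 0.0853
gripper_force: 0.0
```

Scaled: 0.18 m / 0.8 = 0.225, 0.165 m / 0.8 = 0.2063.

send_rows(targets="-1 0 0 0.0125 0 0 0; -1 0 0 0.0313 0 0 0; -1 0 0 0.0625 0 0 0; -1 0 0 0.1 0 0 0; -1 0 0 0.1375 0 0 0; -1 0 0 0.175 0 0 0; -1 0 0 0.2063 0 0 0; -1 0 0 0.225 0 0 0")

```text
t: 22.7
position: [0.6456, 0.1749, 0.2243]
tcp_rot: [[0.222, 0.975, 0.004], [0.975, -0.222, 0.002], [0.003, 0.004, -1.0]]
ft_force: [0.9, 0.2, -0.3]
grip_width: 0.085
gripper_force: 0.0
```

Scaled: -0.221 m / 0.8 = -0.2763, -0.21 m / 0.8 = -0.2625.

send_rows(targets="-1 -0.0375 -0.0075 0 0 0 0; -1 -0.0875 -0.0188 0 0 0 0; -1 -0.1375 -0.0288 0 0 0 0; -1 -0.1875 -0.04 0 0 0 0; -1 -0.2313 -0.05 0 0 0 0; -1 -0.2625 -0.0563 0 0 0 0; -1 -0.2763 -0.0594 0 0 0 0; -1 -0.2763 -0.0594 0 0 0 0")

```text
t: 23.37
position: [0.422, 0.1261, 0.2208]
tcp_rot: [[0.221, 0.975, 0.001], [0.975, -0.221, -0.002], [-0.001, 0.001, -1.0]]
ft_force: [-0.2, 0.0, -0.2]
grip_width: 0.0855
gripper_force: 0.0
```

Scaled: -0.186 m / 0.8 = -0.2325, -0.175 m / 0.8 = -0.2188.

send_rows(targets="-1 0 0 -0.0375 0 0 0; -1 0 0 -0.0813 0 0 0; -1 0 0 -0.125 0 0 0; -1 0 0 -0.1625 0 0 0; -1 0 0 -0.1938 0 0 0; -1 0 0 -0.2188 0 0 0; -1 0 0 -0.2325 0 0 0; -1 0 0 -0.2325 0 0 0")

```text
t: 24.03
position: [0.4244, 0.1271, 0.0316]
tcp_rot: [[0.222, 0.975, -0.003], [0.975, -0.222, -0.0], [-0.001, -0.002, -1.0]]
ft_force: [0.1, -0.4, 0.0]
grip_width: 0.0856
gripper_force: 0.0
```

send_rows(targets="1 0 0 0 0 0 0; 1 0 0 0 0 0 0; 1 0 0 0 0 0 0; 1 0 0 0 0 0 0; 1 0 0 0 0 0 0; 1 0 0 0 0 0 0; 1 0 0 0 0 0 0; 1 0 0 0 0 0 0")

```text
t: 24.7
position: [0.4244, 0.1267, 0.0346]
tcp_rot: [[0.222, 0.975, 0.002], [0.975, -0.222, 0.0], [0.001, 0.002, -1.0]]
ft_force: [-0.9, -0.3, 6.0]
grip_width: 0.0245
gripper_force: 58.5
```

Scaled: 0.15 m / 0.8 = 0.1875, 0.14 m / 0.8 = 0.175.

send_rows(targets="1 0 0 0.0125 0 0 0; 1 0 0 0.0375 0 0 0; 1 0 0 0.075 0 0 0; 1 0 0 0.1125 0 0 0; 1 0 0 0.15 0 0 0; 1 0 0 0.175 0 0 0; 1 0 0 0.1875 0 0 0; 1 0 0 0.1875 0 0 0")

```text
t: 25.37
position: [0.425, 0.1269, 0.1863]
tcp_rot: [[0.223, 0.975, 0.005], [0.975, -0.223, 0.001], [0.002, 0.005, -1.0]]
ft_force: [0.4, -0.1, -0.8]
grip_width: 0.024
gripper_force: 59.0
```

Scaled: 0.202 m / 0.8 = 0.2525, 0.185 m / 0.8 = 0.2313.

send_rows(targets="1 0.025 -0.005 0 0 0 0; 1 0.0688 -0.0125 0 0 0 0; 1 0.1125 -0.02 0 0 0 0; 1 0.1563 -0.0275 0 0 0 0; 1 0.2 -0.035 0 0 0 0; 1 0.2313 -0.0413 0 0 0 0; 1 0.2525 -0.0444 0 0 0 0; 1 0.2525 -0.0444 0 0 0 0")

```text
t: 26.03
position: [0.6286, 0.0893, 0.1815]
tcp_rot: [[0.225, 0.974, -0.001], [0.974, -0.225, -0.0], [-0.001, -0.001, -1.0]]
ft_force: [-0.6, 1.3, -1.1]
grip_width: 0.024
gripper_force: 59.1
```

Scaled: -0.12 m / 0.8 = -0.15, -0.112 m / 0.8 = -0.14.

send_rows(targets="1 0 0 0 0 0 0; 1 0 0 -0.025 0 0 0; 1 0 0 -0.0563 0 0 0; 1 0 0 -0.0875 0 0 0; 1 0 0 -0.1188 0 0 0; 1 0 0 -0.14 0 0 0; 1 0 0 -0.15 0 0 0; 1 0 0 -0.15 0 0 0")

```text
t: 26.7
position: [0.6237, 0.0911, 0.0619]
tcp_rot: [[0.221, 0.975, -0.004], [0.975, -0.221, -0.001], [-0.002, -0.004, -1.0]]
ft_force: [0.3, 0.3, 0.1]
grip_width: 0.0242
gripper_force: 59.0
```

Scaled: -0.0115 m / 0.8 = -0.0144, -0.004 m / 0.8 = -0.005.

send_rows(targets="1 0 0 -0.005 0 0 0; 1 0 0 -0.0088 0 0 0; 1 0 0 -0.0113 0 0 0; 1 0 0 -0.0125 0 0 0; 1 0 0 -0.0138 0 0 0; 1 0 0 -0.0144 0 0 0; 1 0 0 -0.0144 0 0 0; 1 0 0 -0.0144 0 0 0")

```text
t: 27.37
position: [0.626, 0.0911, 0.0524]
tcp_rot: [[0.222, 0.975, 0.0], [0.975, -0.222, 0.0], [0.0, 0.0, -1.0]]
ft_force: [0.4, 0.5, -0.8]
grip_width: 0.0241
gripper_force: 59.1
```

Scaled: -0.0015 m / 0.8 = -0.0019, -0.001 m / 0.8 = -0.0013.

send_rows(targets="1 0 0 -0.0006 0 0 0; 1 0 0 -0.0013 0 0 0; 1 0 0 -0.0019 0 0 0; 1 0 0 -0.0019 0 0 0; 1 0 0 -0.0019 0 0 0")

```text
t: 27.78
position: [0.626, 0.0912, 0.0517]
tcp_rot: [[0.222, 0.975, 0.001], [0.975, -0.222, -0.0], [-0.0, 0.001, -1.0]]
ft_force: [-2.1, 0.5, 6.9]
grip_width: 0.024
gripper_force: 60.0
```

Release, rise, and back off towards the base.

send_rows(targets=".3 0 0 0 0 0 0; .2 0 0 0 0 0 0; 0 0 0 0 0 0 0; -.3 0 0 0 0 0 0; -.6 0 0 0 0 0 0; -1 0 0 0 0 0 0; -1 0 0 0 0 0 0; -1 0 0 0 0 0 0")

```text
t: 28.45
position: [0.6259, 0.0911, 0.0507]
tcp_rot: [[0.222, 0.975, -0.0], [0.975, -0.222, -0.0], [-0.0, -0.0, -1.0]]
ft_force: [1.7, -0.1, 0.0]
grip_width: 0.0856
gripper_force: 0.0
```

Scaled: 0.18 m / 0.8 = 0.225, 0.165 m / 0.8 = 0.2063.

send_rows(targets="-1 0 0 0.0125 0 0 0; -1 0 0 0.0313 0 0 0; -1 0 0 0.0625 0 0 0; -1 0 0 0.1 0 0 0; -1 0 0 0.1375 0 0 0; -1 0 0 0.175 0 0 0; -1 0 0 0.2063 0 0 0; -1 0 0 0.225 0 0 0")

```text
t: 29.12
position: [0.6266, 0.0918, 0.2351]
tcp_rot: [[0.222, 0.975, 0.004], [0.975, -0.222, 0.001], [0.002, 0.004, -1.0]]
ft_force: [0.2, 0.3, -0.7]
grip_width: 0.0854
gripper_force: 0.0
```

Scaled: 0.18 m / 0.8 = 0.225, -0.17 m / 0.8 = -0.2125.

send_rows(targets="-1 -0.025 0.0125 0 0 0 0; -1 -0.0625 0.0375 0 0 0 0; -1 -0.1 0.075 0 0 0 0; -1 -0.1375 0.1125 0 0 0 0; -1 -0.175 0.15 0 0 0 0; -1 -0.2 0.1875 0 0 0 0; -1 -0.2125 0.2125 0 0 0 0; -1 -0.2125 0.225 0 0 0 0")

```text
t: 29.78
position: [0.4525, 0.275, 0.2324]
tcp_rot: [[0.216, 0.976, 0.001], [0.976, -0.216, 0.002], [0.002, 0.0, -1.0]]
ft_force: [0.4, 0.5, 0.3]
grip_width: 0.0855
gripper_force: 0.0
```

```bash
python3 - <<'E'
from h import *
C={c:cloud(c) for c in("top","side")}
for n,xy,h,r,f in(("d",(.5883,-.0746),.126,.018,.0265),("c",(.6074,.0084),.108,.01525,.0225),("b",(.6259,.0911),.09,.01275,.019),("a",(.6449,.174),.072,.01025,.015)):
    for c in C:
        Q=fig([C[c][1]],xy,.033);Q[:,2]-=.017;Q=Q[Q[:,2]>.006]; d=np.array(xy)-env.camera_info(c)["eye"][:2]; xi=np.array(xy)+.012*d/np.linalg.norm(d)
        a=fit(Q,.4*h,.7*h,r,xi) if len(Q) else None
        print(n,c,"H",Q[:,2].max().round(3) if len(Q) else 0,a and (a[0]-xy).round(4),a and a[1:])
a=C["top"][0][150:330,130:500];b=C["side"][0][130:340,150:470]
cv2.imwrite("pics/fin.png",np.vstack([cv2.resize(a,(600,292)),cv2.resize(b,(450,296))if 0 else cv2.copyMakeBorder(cv2.resize(b,(450,296)),0,0,0,150,0)]))
E
```

```text
d top H 0.132 [-0.0287  0.0048] (75, np.float64(0.004645794306994369))
d side H 0.126 [-0.0027 -0.0015] (343, np.float64(0.0006365244153914672))
c top H 0.115 [ 0.0009 -0.0006] (53, np.float64(0.0005074382053072528))
c side H 0.109 [-0.0233 -0.0188] (215, np.float64(0.0035919460751228406))
b top H 0.097 [-0.0184 -0.0078] (42, np.float64(0.0030071386034162817))
b side H 0.091 [-0.0179 -0.0156] (134, np.float64(0.003086505502712427))
a top H 0.078 [-0.0128 -0.0078] (27, np.float64(0.002316277331328123))
a side H 0.072 [-0.014  -0.0131] (71, np.float64(0.002439293572665471))
```

View pics/fin.png

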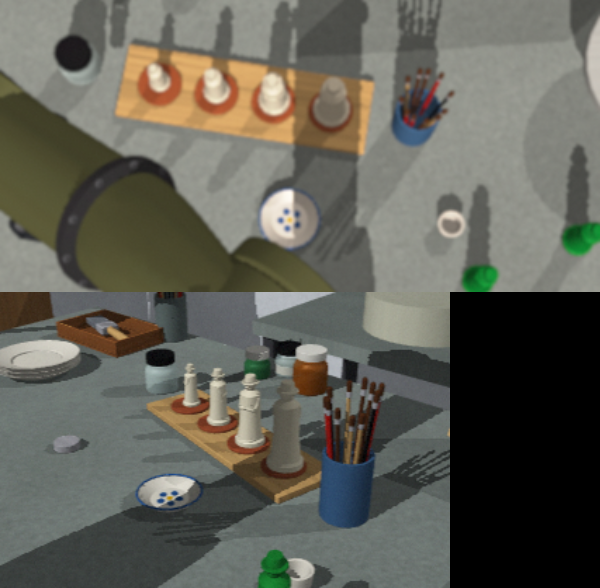

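The final picture shows all four upright and centred on their discs. In the top view d is next to the pot at (330,105), then c (273,97), b (215,90) and a (159,80). The saucer is unmoved at (290,218). The large fit offsets came from the circle fit flipping to the near side. The heights and the fits that did not flip agree with the targets.

```bash
python3 -c "
from workcell import env
print(env.hand_in())"
```

```text
the job is handed in; nothing more can be done
None
```

The job is handed in: all four figurines stand upright on their discs, tallest by the brush pot and descending from there, and the saucer was not touched; the hand-in returned no verdict.

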